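# Nudge a jar sled home under the spawn filler

### The job

Take the wooden push stick from its rubber mat and, with the stick, gently nudge the sled carrying the jar along its channel into the filler until it is fully home against the solid stop hidden inside, without ramming the stop, upsetting the jar or touching sled or jar with the gripper. Then lay the push stick flat back on its mat, let go, and leave everything else on the bench where it is.

Things in the scene. Friction and masses are not known exactly. Their poses are not given: they have to be found in the camera images.
- channel: fixed steel feed channel: flat bed 350 x 150 x 10 mm with two guide strips (tops 26 mm above the bench) that leave a 95 mm wide straight track. +x is the feeding direction along the middle of the track, into the filler; z is up. Origin at bench height, mid-track, at the mouth of the filler; the bed reaches from x = -190 to +160 mm, the strips from x = -140 to +160 mm
- filler: fixed grey filler: a tunnel 162 mm wide and 171 mm high with a steel hopper above, 242 mm high in all, over the far part of the channel; same origin and axes as the channel, covering x = 0 to 166 mm. The sled touches nothing in it but the hidden stop
- sled_rear (a point): centre of the rear face of the loose aluminium sled (150 mm long, 90 wide, end walls 36 high), 28 mm above the bench; +x points to its front, whose face is 150 mm on. The rear face (10 to 46 mm above the bench) is where it is pushed. With its jar it weighs about 0.8 kg and takes roughly 3 to 8 N to slide, steady along the track
- sled: the same sled; origin at the centre of its underside. The pocket for the jar is centred 15 mm ahead of it (+x)
- jar: closed jar filled with grain, 70 mm diameter, 115 mm high, standing loose in the pocket of the sled, its underside 12 mm above that of the sled; origin at the centre of its underside, z up its axis
- stick_grip (a point): grip point in the middle of the push stick's handle (24 mm wide and high, from 100 mm behind to 70 mm ahead). +x points to the head: 50 mm wide, 40 high, its flat front face 95 mm ahead of this point. A foot 36 mm wide and high ends 125 mm behind. The point is 24 mm above the stick's underside, 27 mm above the bench on the mat. Mass about 0.16 kg
- stick: the same push stick; origin on its underside below the grip point, z up when it lies the right way
- mat: fixed rubber mat 260 x 110 x 3 mm for the stick; origin at the centre of its underside, x along its length
- mouth (a point): middle of the filler's mouth, 28 mm above the bench, +x into it. The hidden solid stop has its rubber face (6 N per mm) 90 to 120 mm in from here: set differently each time, it cannot be seen or measured, only felt. A sprung pin sticks out 6 mm before the face and yields at 0.6 to 1.8 N; touching the pin is not yet home, the sled's front must reach the face. Over 20 N on it is ramming
- jar_a: bystander: spare filled jar like the other, standing on the bench left of the robot; origin at its underside
- jar_b: bystander: second spare filled jar on the bench; origin at its underside
- collar: bystander: white plastic neck ring, 56 mm across, 22 mm high, lying on the bench to the right
- collar2: bystander: another such neck ring
- cup: bystander: aluminium cup 84 mm across, 70 mm high, far right
- spray: bystander: white plastic bottle, 64 mm across, 170 mm high, at the far side
- scoop: bystander: long spoon lying near the right of the robot
Mind the look-alikes: they are no part of the job. What is shaped like the stick but green or pink is not meant.

How it is judged:
By the outcome, as a careful person would: the job done as asked, in the order asked, and still so for the second after the job is handed in, with the robot touching nothing.
It also fails if it takes over 72 s, if anything falls off the work surface, if the arm or the gripper's body presses on something with over 40 N, if the wrist force passes 120 N, or if a joint passes its speed limit or range.

### The arm

A 6-joint arm with a two-finger parallel gripper is mounted at the origin on the work surface. World frame = base frame: x ahead of the robot, y to its left, z up, the work surface at z = 0. Lengths are in m, angles in rad, forces in N, time in s.
With the tool pointing down it reaches from about 0.275 to 0.75 m from the base axis. Payload 10.2 kg.
Tool frame: the origin (TCP) lies at the very end of the fingers, on their centre line; the grasp point (between the pads) lies 19 mm behind it; z points along the fingers, x is the direction in which the jaws open and shut, and the axes are right-handed (so a half turn about z gives the same grasp; the last joint's range is limited). The gripper opens to 85 mm and grips with 20 to 120 N. Pads are 22 mm wide; open, the fingers measure 114 mm over their backs; the gripper's body (76 mm by 85 mm) begins 54 mm behind the grasp point. The pads swing forward as they close: fully open they stand 13 mm farther back than shut.
Start: joints at [-1.4, 0.313, 1.498, -0, 1.331, -0.223], TCP at [0.201, -0.485, 0.231] pointing down, gripper open.
Joint ranges: [-2.94, 2.94], [-0.97, 2.17], [0.19, 2.56], [-1.23, 4.37], [0.02, 3.11], [-2.88, 2.88]. Speed limits (rad/s): [2.39, 2.39, 3.01, 3.14, 3.14, 3.14].

### API

Orientations are given as a unit quaternion [x, y, z, w].
In Python, from station import env gives the robot as it stands. The module is installed in compiled form; this text tells all that it offers.
- The arm moves only by the tool carry_out, never from a script. Its argument "rows" is one flat list of numbers, 7 for each row, row after row: the turn, a rotation vector about the world's x, y, z in degrees, then the shift along the world's x, y, z in m, then the closure, from -1 (fully open) to 1 (shut). A call has 1 to 12 rows; each row is the pose to reach, as a shift and turn from the pose measured when the call began; what a row does not reach only later rows make up. A row lasts 1/12 s, in which the tool goes at most 41.7 mm and 7.16 degrees, less where a joint would pass 70% of its speed; a pose out of reach is approached as far as the arm can. A call with a gripper value outside its range is refused whole. The fingers move at their own pace and stop on an object; the grip force is fixed at half the most. Time passes only in rows, so rows that repeat a pose let the fingers close. It gives the time, the measured TCP pose, the force and the opening at its end, in the units of the state.
- env.sense(): the state, without advancing time (a new reading comes with each control period).
- env.grab_frame(name): name is "scene" or "side" or "wrist"; returns (picture, depth): 480x640x3 uint8, blue, green, red; 480x640 float32, m along the optical axis (not along the pixel's ray), 0 where there is no reading.
- env.camera_params(name): a dict with "mtx" (3x3 intrinsics, pixels), "cam_to_world" (4x4, takes a point from camera to world coordinates). Camera axes: x right, y up, looking along -z (the intrinsics and any distortion apply to the point x, -y, -z); pixel columns grow to the right and rows downward; lengths in m; the calibration is good to about 2 mm. A picture is of the moment at which its call begins: read the wrist's pose just before it. camera_params takes no time and is no camera call; for the wrist camera it gives the pose at the moment of the call.
- env.close_job(): hands the job in, once; it reports no verdict.
The state is a dict: "clock": time; "joint_pos": joint angles; "dq": joint speeds; "effort": joint torques, N m; "eef_pos": TCP position; "eef_rot": TCP orientation; "contact_force": force on the tool from outside, world axes, zero at the start; "torque": the same for the moment, N m; "gripper_width": finger opening in m.
Only numpy, scipy, OpenCV 4.12 (cv2) and the standard library are available. Lean on these libraries where they do the work, as an engineer would, in place of code of your own. Each camera call takes 0.05 s, during which the arm holds its last target. There are 200 camera calls.

## Working session

There is one attempt and no reset: what is moved stays moved. The work goes in short steps, Python scripts to look and compute and a tool call to move; the robot and the scene stay as the last step left them, time stands still between calls to the robot, and variables do not carry over. Pictures are saved under pics/ and viewed, about 8 in all and at most 12, crops included, and the job is handed in when it is done.

Besides the shell and the picture viewer there is one more tool, called after "Emit:" by a JSON object that holds its "name" and its "arguments", one argument or row to a line. carry_out: Moves the arm, as the interface text tells. Its arguments: {"type":"object","properties":{"rows":{"type":"array","items":{"type":"number"}}},"required":["rows"]}

```bash
mkdir -p pics; cat > h.py <<'E'
import numpy as np, cv2
from station import env
def snap(n,f):
    P=env.camera_params(n); im,d=env.grab_frame(n)
    cv2.imwrite(f'pics/{f}.png',im); np.savez(f'pics/{f}.npz',d=d,im=im,K=P['mtx'],T=P['cam_to_world'])
def pt(f,u,v,z=None):
    D=np.load(f'pics/{f}.npz'); K,T,d=D['K'],D['T'],D['d']
    r=np.array([(u-K[0,2])/K[0,0],-(v-K[1,2])/K[1,1],-1.])
    if z is None:
        w=d[int(v)-1:int(v)+2,int(u)-1:int(u)+2]; s=np.median(w[w>0]) if (w>0).any() else 0
    else:
        s=(z-T[2,3])/(T[:3,:3]@r)[2]
    return T[:3,:3]@(r*s)+T[:3,3]
E
python3 - <<'E'
from h import *
print(env.sense()); print(env.camera_params('scene'))
snap('scene','s1'); snap('side','d1')
E
```

```text
{'clock': 0.0, 'joint_pos': array([-1.40038964e+00,  3.13514092e-01,  1.49846571e+00, -6.20413630e-06,
        1.33098732e+00, -2.23403297e-01]), 'dq': array([-8.81393542e-04,  2.12777390e-04,  4.39647974e-04,  7.31244547e-05,
       -1.25484867e-03, -3.11573641e-04]), 'effort': array([-1.16357089e-03, -4.12272406e+01, -2.59745854e+01, -2.31322274e-04,
        4.14251379e-03,  1.79698492e-05]), 'eef_pos': array([ 0.20138745, -0.48455325,  0.2306915 ]), 'eef_rot': array([ 8.31778290e-01, -5.55107561e-01, -4.75089252e-04, -4.96580661e-04]), 'contact_force': array([-0.89906018, -0.40049103, -0.33747755]), 'torque': array([ 0.03616919, -0.03362143, -0.01119475]), 'gripper_width': 0.08544448825422979}
{'mtx': array([[433.45629056,   0.        , 318.83184547],
       [  0.        , 433.45629056, 229.70547513],
       [  0.        ,   0.        ,   1.        ]]), 'cam_to_world': array([[ 0.81136788, -0.4942533 ,  0.31208306,  0.75529025],
       [ 0.58452938,  0.68855425, -0.42920677, -0.46868608],
       [-0.00274925,  0.5306663 ,  0.84757638,  0.75082788],
       [ 0.        ,  0.        ,  0.        ,  1.        ]])}
```

View pics/s1.png

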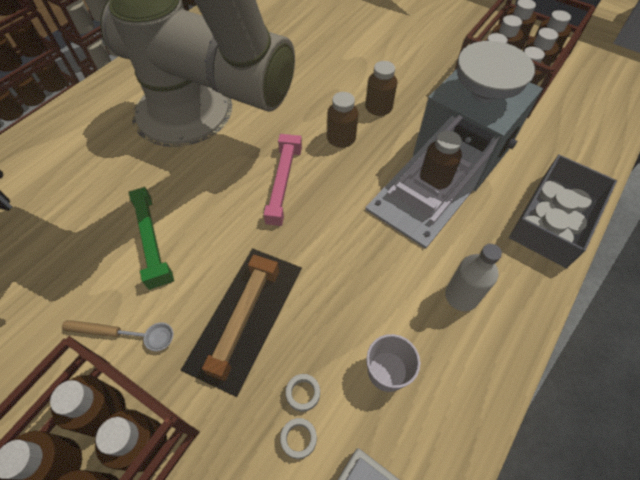

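View pics/d1.png

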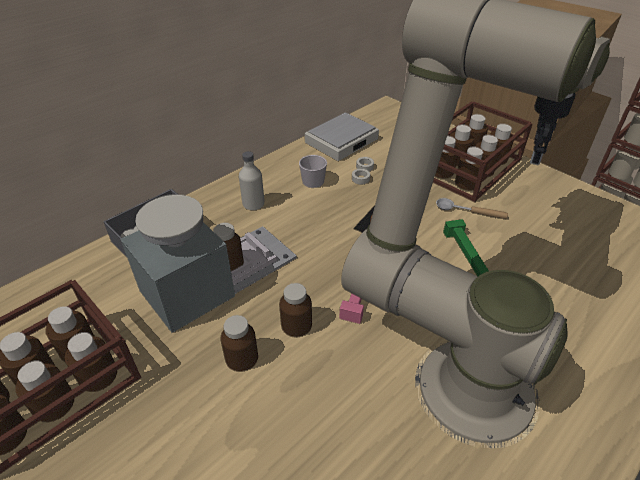

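The scene picture shows three stick shapes: brown on the black mat (240,315), green (150,240) and pink (283,180). I choose the brown one, since it's wooden and lies on the mat. Next I'll check it in close crops.

```bash
python3 - <<'E'
from h import *
im=cv2.imread('pics/s1.png')
a=cv2.resize(im[240:400,170:310],None,fx=3.7,fy=3.7,interpolation=cv2.INTER_CUBIC)
cv2.imwrite('pics/c1.png',a)
b=cv2.resize(im[110:250,355:530],None,fx=4.4,fy=4.2,interpolation=cv2.INTER_CUBIC)
cv2.imwrite('pics/c2.png',b)
E
```

```text
(no output)
```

View pics/c1.png

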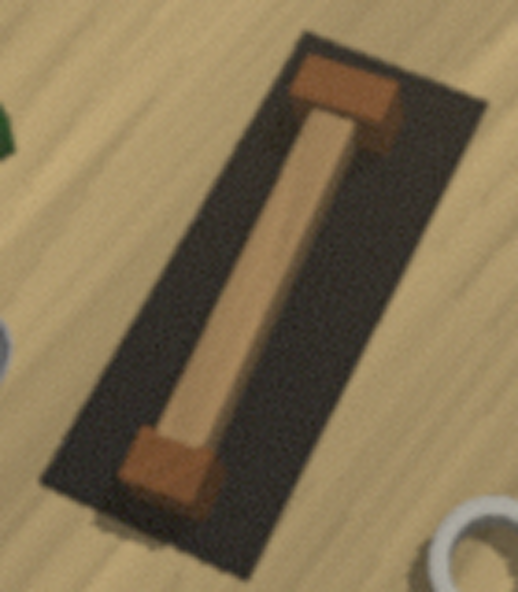

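View pics/c2.png

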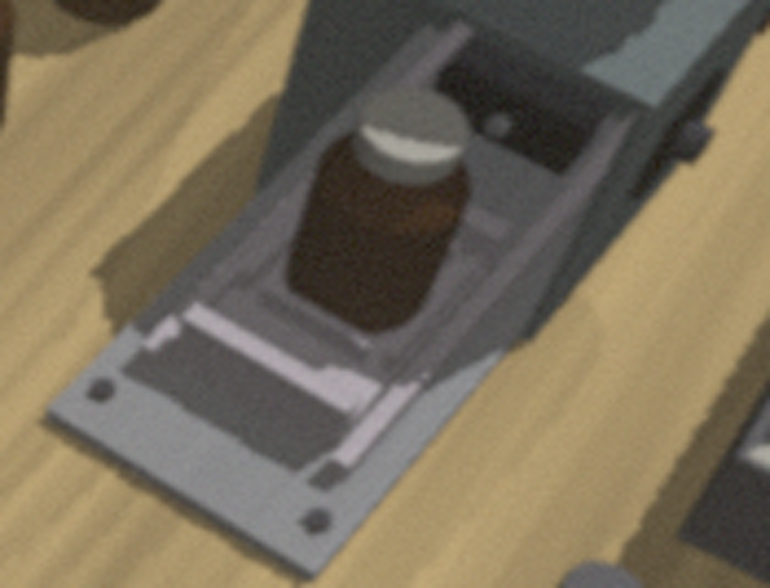

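```bash
python3 - <<'E'
from h import *
c1=lambda u,v,z=None:np.round(pt('s1',170+u/3.7,240+v/3.7,z),4)
c2=lambda u,v,z=None:np.round(pt('s1',355+u/4.4,110+v/4.2,z),4)
print('head');
for p in [(310,57),(402,85),(385,122),(290,92)]: print(c1(*p,.043))
print(c1(345,90))
print('foot')
for p in [(147,427),(222,452),(195,507),(120,475)]: print(c1(*p,.039))
print('handle')
for p in [(318,112),(355,125),(158,430),(205,447)]: print(c1(*p,.039))
print('mat')
for p in [(305,32),(487,103),(247,580),(42,482)]: print(c1(*p,.003))
print('bed')
for p in [(48,412),(310,575)]: print(c2(*p,.01))
print(c2(525,328,.01))
print('sled wall top')
for p in [(185,312),(350,412),(380,388),(200,302)]: print(c2(*p,.046), c2(*p))
print('jar cap',c2(415,110)); 
print('screws',c2(100,390,.01),c2(316,520,.01))
print('filler right bottom edge',c2(525,345,0.0))
E
```

```text
head
[ 0.4294 -0.2265  0.043 ]
[ 0.4768 -0.2119  0.043 ]
[ 0.4828 -0.2327  0.043 ]
[ 0.4341 -0.2474  0.043 ]
[ 0.456  -0.2309  0.044 ]
foot
[ 0.49   -0.4101  0.039 ]
[ 0.5244 -0.3989  0.039 ]
[ 0.5308 -0.4233  0.039 ]
[ 0.4949 -0.4323  0.039 ]
handle
[ 0.4509 -0.2465  0.039 ]
[ 0.4703 -0.2413  0.039 ]
[ 0.4949 -0.4082  0.039 ]
[ 0.5169 -0.4016  0.039 ]
mat
[ 0.3989 -0.2027  0.003 ]
[ 0.5037 -0.1798  0.003 ]
[ 0.5596 -0.4309  0.003 ]
[ 0.455  -0.4536  0.003 ]
bed
[0.5311 0.0066 0.01  ]
[ 0.6761 -0.0037  0.01  ]
[0.6917 0.1861 0.01  ]
sled wall top
[0.5619 0.071  0.046 ] [0.5617 0.0714 0.0455]
[0.6523 0.0627 0.046 ] [0.6512 0.0683 0.0385]
[0.6568 0.083  0.046 ] [0.6533 0.1028 0.0207]
[0.5644 0.0805 0.046 ] [0.5586 0.0973 0.0244]
jar cap [0.6095 0.161  0.1377]
screws [0.544  0.0324 0.01  ] [0.6639 0.0247 0.01  ]
filler right bottom edge [0.6955 0.1848 0.    ]
```

The crops show the head as the wider block at the top (345,90) of c1 and the foot at the bottom (170,465). The measurements:
- **Stick:** grip about (0.479, -0.309), yaw 105.8°.
- **Channel:** feed direction about 86°, mouth about (0.617, 0.191).
- **Sled:** rear centre about (0.607, 0.067).

Now I'll move above the stick.

Emit:
{"name": "carry_out", "arguments": {
  "rows": [0,0,7,0.025,0.015,0,-1,0,0,14,0.05,0.03,0,-1,0,0,21,0.075,0.045,0,-1,0,0,28,0.1,0.06,0,-1,0,0,35,0.125,0.075,0,-1,0,0,42,0.15,0.09,0,-1,0,0,49,0.175,0.105,-0.005,-1,0,0,56,0.2,0.12,-0.01,-1,0,0,63,0.225,0.135,-0.015,-1,0,0,70,0.25,0.155,-0.02,-1,0,0,77,0.268,0.168,-0.03,-1,0,0,83.2,0.278,0.176,-0.03,-1]
}}

```text
clock: 1.1
eef_pos: [0.4805, -0.3063, 0.1986]
eef_rot: [0.99, 0.141, -0.002, -0.002]
contact_force: [0.2, -0.2, -0.6]
gripper_width: 0.0852
```

Emit:
{"name": "carry_out", "arguments": {
  "rows": [0,0,0,0,0,0,-1,0,0,0,0,0,0,-1,0,0,0,0,0,0,-1]
}}

```text
clock: 1.35
eef_pos: [0.48, -0.3068, 0.1986]
eef_rot: [0.99, 0.139, -0.002, -0.002]
contact_force: [1.1, -0.0, 1.0]
gripper_width: 0.0855
```

```bash
python3 - <<'E'
from h import *
from scipy.spatial.transform import Rotation as R
s=env.sense(); print(s['clock'],s['eef_pos'],R.from_quat(s['eef_rot']).as_matrix()[:,0],s['contact_force'])
snap('wrist','w1')
E
```

```text
1.35 [ 0.48002985 -0.30676862  0.19858105] [ 0.96112444  0.27610106 -0.00283207] [ 1.07483648 -0.01006533  1.01047914]
```

View pics/w1.png

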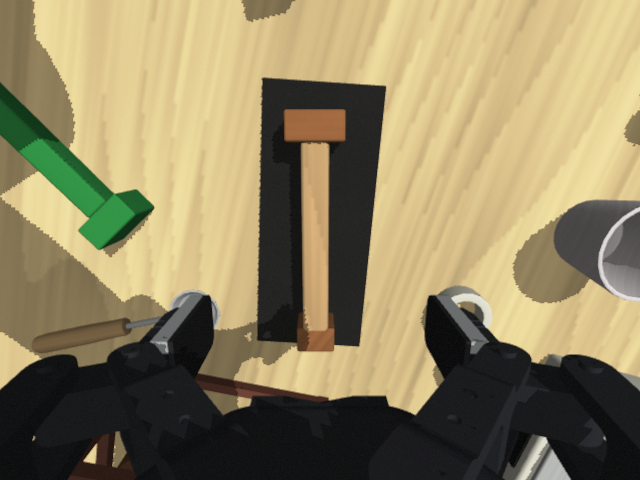

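The wrist view shows the brown stick centred, with its head at (315,110) and its handle from (315,143) to (316,320).

```bash
python3 - <<'E'
from h import *
p=lambda u,v,z: pt('w1',u,v,z)
a=p(314.5,110,.043);h1=p(315.5,143,.039);h2=p(315.5,312,.039)
for e in (a,h1,h2): print(e.round(4))
d=(h1-h2);d/=np.linalg.norm(d);print(np.degrees(np.arctan2(d[1],d[0])), (a-0.095*d).round(4))
print('foot', p(314,318,.039),p(315,333,.039))
for m in [(263,78),(385,87),(359,346),(258,341)]: print('mat',p(*m,.003).round(4))
E
```

```text
[ 0.4494 -0.2172  0.043 ]
[ 0.457  -0.2412  0.039 ]
[ 0.4985 -0.3871  0.039 ]
105.86200344778364 [ 0.4754 -0.3086  0.043 ]
foot [ 0.49881579 -0.39340451  0.039     ] [ 0.50397299 -0.40814995  0.039     ]
mat [ 0.397  -0.2006  0.003 ]
mat [ 0.5025 -0.1781  0.003 ]
mat [ 0.5585 -0.4295  0.003 ]
mat [ 0.4531 -0.4538  0.003 ]
```

Emit:
{"name": "carry_out", "arguments": {
  "rows": [0,0,0,-0.0035,-0.002,-0.03,-1,0,0,0,-0.0035,-0.002,-0.06,-1,0,0,0,-0.0035,-0.002,-0.09,-1,0,0,0,-0.0035,-0.002,-0.115,-1,0,0,0,-0.0035,-0.002,-0.14,-1,0,0,0,-0.0035,-0.002,-0.155,-1,0,0,0,-0.0035,-0.002,-0.17,-1,0,0,0,-0.0035,-0.002,-0.18,-1,0,0,0,-0.0035,-0.002,-0.186,-1,0,0,0,-0.0035,-0.002,-0.1885,-1,0,0,0,-0.0035,-0.002,-0.1885,-1,0,0,0,-0.0035,-0.002,-0.1885,-1]
}}

```text
clock: 2.4
eef_pos: [0.4766, -0.3094, 0.011]
eef_rot: [0.99, 0.139, -0.001, -0.001]
contact_force: [-0.4, 0.5, 0.4]
gripper_width: 0.0854
```

Emit:
{"name": "carry_out", "arguments": {
  "rows": [0,0,0,0,0,0,1,0,0,0,0,0,0,1,0,0,0,0,0,0,1,0,0,0,0,0,0,1,0,0,0,0,0,0,1,0,0,0,0,0,0,1,0,0,0,0,0,0,1,0,0,0,0,0,0,1,0,0,0,0,0,0,1,0,0,0,0,0,0,1]
}}

```text
clock: 3.23
eef_pos: [0.4768, -0.3096, 0.0113]
eef_rot: [0.99, 0.139, -0.001, -0.001]
contact_force: [-2.4, -0.1, 5.3]
gripper_width: 0.0227
```

Emit:
{"name": "carry_out", "arguments": {
  "rows": [0,0,0,0,0,0.01,1,0,0,0,0,0,0.025,1,0,0,0,0,0,0.05,1,0,0,0,0,0,0.075,1,0,0,0,0,0,0.1,1,0,0,0,0,0,0.12,1,0,0,0,0,0,0.12,1,0,0,-3,0.02,0.04,0.12,1,0,0,-6,0.03,0.06,0.12,1,0,0,-9,0.045,0.09,0.12,1,0,0,-12,0.06,0.12,0.12,1,0,0,-15,0.075,0.15,0.12,1]
}}

```text
clock: 4.23
eef_pos: [0.5517, -0.1579, 0.1302]
eef_rot: [1.0, 0.007, -0.002, -0.001]
contact_force: [1.0, -0.4, -1.1]
gripper_width: 0.0233
```

Emit:
{"name": "carry_out", "arguments": {
  "rows": [0,0,-1,0.01,0.025,0,1,0,0,-3,0.025,0.05,0,1,0,0,-4,0.04,0.08,0,1,0,0,-4.9,0.047,0.1,0,1,0,0,-4.9,0.0485,0.107,0,1,0,0,-4.9,0.0485,0.107,0,1,0,0,-4.9,0.0485,0.107,0,1]
}}

```text
clock: 4.82
eef_pos: [0.5997, -0.0513, 0.1296]
eef_rot: [0.999, -0.035, -0.002, -0.001]
contact_force: [-0.5, 0.2, -1.4]
gripper_width: 0.0231
```

```bash
python3 - <<'E'
from h import *
from scipy.spatial.transform import Rotation as R
s=env.sense(); print(s['clock'],s['eef_pos'],R.from_quat(s['eef_rot']).as_matrix(),s['contact_force'])
snap('wrist','w2')
E
```

```text
4.8167 [ 0.59971054 -0.05126378  0.12956471] [[ 0.99750398 -0.07046391 -0.00454317]
 [-0.07045118 -0.99751101  0.00290234]
 [-0.00473637 -0.00257503 -0.99998547]] [-0.46014438  0.20201277 -1.39904899]
```

View pics/w2.png

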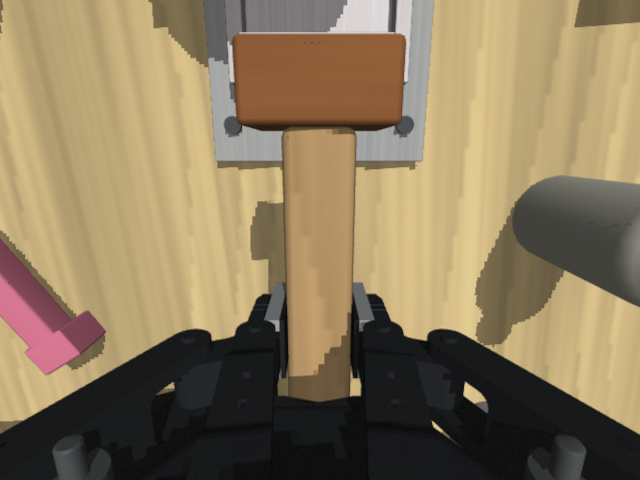

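The wrist view shows the stick held straight and in line with the track. The bed's rear edge runs from (217,162) to (423,161), with screws at (233,125) and (405,124).

```bash
python3 - <<'E'
from h import *
p=lambda u,v,z=None: pt('w2',u,v,z)
a=p(217,162,.01);b=p(423,161,.01);c=p(233,125,.01);d=p(405,124,.01)
for x,y in((a,b),(c,d)): print(x,y,(x+y)/2, np.degrees(np.arctan2((y-x)[1],(y-x)[0]))+90)
s1,s2=p(240,33),p(398,33)
l,r=p(235,60),p(404,60); print('head edges',p(237,80),p(402,80),p(320,80)); print('handle',p(320,150),p(320,250))
# edges of strips/ bed further
print('bed edges row 20',p(205,20,.01),p(434,20,.01))
E
```

```text
[0.52868464 0.00911646 0.01      ] [ 0.67710214 -0.00070843  0.01      ] [0.60289339 0.00420401 0.01      ] 86.21268148914457
[0.5436394  0.03357244 0.01      ] [0.66439133 0.02561387 0.01      ] [0.60401536 0.02959316 0.01      ] 86.22918073485842
head edges [0.58122303 0.03467847 0.16025938] [0.6292004  0.03127876 0.15992677] [0.60533838 0.03280147 0.16108262]
handle [0.60395526 0.01324234 0.1568927 ] [ 0.60165764 -0.01944452  0.15689416]
bed edges row 20 [0.5340214  0.10005261 0.01      ] [0.68386462 0.08914994 0.01      ]
```

Emit:
{"name": "carry_out", "arguments": {
  "rows": [0,0,0,0,0,-0.02,1,0,0,0,0,0,-0.04,1,0,0,0,0,0,-0.06,1,0,0,0,0,0,-0.08,1,0,0,0,0,0,-0.093,1,0,0,0,0,0,-0.1,1,0,0,0,0,0,-0.1055,1,0,0,0,0,0,-0.1055,1,0,0,0,0.0002,0.003,-0.1055,1,0,0,0,0.0004,0.006,-0.1055,1,0,0,0,0.0006,0.009,-0.1055,1,0,0,0,0.0008,0.012,-0.1055,1]
}}

```text
clock: 5.87
eef_pos: [0.6008, -0.0394, 0.0249]
eef_rot: [0.999, -0.036, -0.002, -0.001]
contact_force: [0.5, -0.1, -2.0]
gripper_width: 0.023
```

Emit:
{"name": "carry_out", "arguments": {
  "rows": [0,0,0,0.0001,0.001,0,1,0,0,0,0.0001,0.002,0,1,0,0,0,0.0002,0.003,0,1,0,0,0,0.0003,0.004,0,1,0,0,0,0.0003,0.005,0,1,0,0,0,0.0004,0.006,0,1,0,0,0,0.0005,0.007,0,1,0,0,0,0.0005,0.008,0,1,0,0,0,0.0006,0.009,0,1,0,0,0,0.0007,0.01,0,1,0,0,0,0.0007,0.011,0,1,0,0,0,0.0008,0.012,0,1]
}}

```text
clock: 6.87
eef_pos: [0.6017, -0.0282, 0.025]
eef_rot: [0.999, -0.036, -0.002, -0.001]
contact_force: [0.3, -5.3, -2.8]
gripper_width: 0.0233
```

Emit:
{"name": "carry_out", "arguments": {
  "rows": [0,0,0,0.0001,0.002,0,1,0,0,0,0.0003,0.004,0,1,0,0,0,0.0004,0.006,0,1,0,0,0,0.0005,0.008,0,1,0,0,0,0.0007,0.01,0,1,0,0,0,0.0008,0.012,0,1,0,0,0,0.0009,0.014,0,1,0,0,0,0.0011,0.016,0,1,0,0,0,0.0012,0.018,0,1,0,0,0,0.0013,0.02,0,1,0,0,0,0.0015,0.022,0,1,0,0,0,0.0016,0.024,0,1]
}}

```text
clock: 7.87
eef_pos: [0.6034, -0.0049, 0.0251]
eef_rot: [0.999, -0.036, -0.001, -0.0]
contact_force: [-0.6, -5.3, -1.2]
gripper_width: 0.0234
```

Emit:
{"name": "carry_out", "arguments": {
  "rows": [0,0,0,0.0001,0.002,0,1,0,0,0,0.0003,0.004,0,1,0,0,0,0.0004,0.006,0,1,0,0,0,0.0005,0.008,0,1,0,0,0,0.0007,0.01,0,1,0,0,0,0.0008,0.012,0,1,0,0,0,0.0009,0.014,0,1,0,0,0,0.0011,0.016,0,1,0,0,0,0.0012,0.018,0,1,0,0,0,0.0013,0.02,0,1,0,0,0,0.0015,0.022,0,1,0,0,0,0.0016,0.024,0,1]
}}

```text
clock: 8.87
eef_pos: [0.6051, 0.0185, 0.0251]
eef_rot: [0.999, -0.036, -0.001, 0.0]
contact_force: [-0.0, -5.6, -1.1]
gripper_width: 0.0231
```

Emit:
{"name": "carry_out", "arguments": {
  "rows": [0,0,0,0.0001,0.001,0,1,0,0,0,0.0001,0.002,0,1,0,0,0,0.0002,0.003,0,1,0,0,0,0.0003,0.004,0,1,0,0,0,0.0003,0.005,0,1,0,0,0,0.0004,0.006,0,1]
}}

```text
clock: 9.37
eef_pos: [0.6055, 0.0239, 0.0252]
eef_rot: [0.999, -0.036, -0.001, 0.001]
contact_force: [-0.4, -6.2, -1.3]
gripper_width: 0.0229
```

```bash
python3 - <<'E'
from h import *
snap('scene','s2'); im=cv2.imread('pics/s2.png')
cv2.imwrite('pics/c3.png',cv2.resize(im[60:260,340:540],None,fx=3,fy=3,interpolation=cv2.INTER_CUBIC))
E
```

```text
(no output)
```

View pics/c3.png

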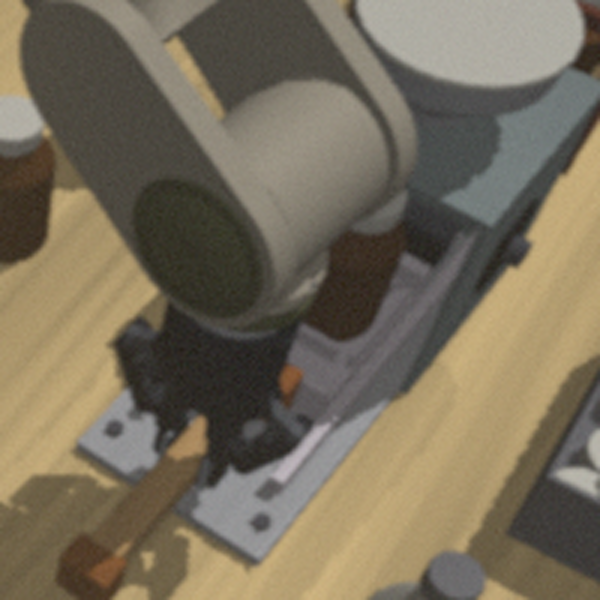

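The crop shows the stick's head on the sled's rear wall near (290,380), the jar upright at (355,270), and the wrist clear of the filler. I'll go on slowly.

Emit:
{"name": "carry_out", "arguments": {
  "rows": [0,0,0,0.0001,0.001,0,1,0,0,0,0.0001,0.002,0,1,0,0,0,0.0002,0.003,0,1,0,0,0,0.0003,0.004,0,1,0,0,0,0.0003,0.005,0,1]
}}

```text
clock: 9.83
eef_pos: [0.6059, 0.0286, 0.0253]
eef_rot: [0.999, -0.036, -0.001, 0.001]
contact_force: [0.4, -4.7, -1.3]
gripper_width: 0.0231
```

Emit:
{"name": "carry_out", "arguments": {
  "rows": [0,0,0,0.0001,0.0007,0,1,0,0,0,0.0001,0.0014,0,1,0,0,0,0.0002,0.0021,0,1,0,0,0,0.0002,0.0028,0,1]
}}

```text
clock: 10.17
eef_pos: [0.6062, 0.0309, 0.0253]
eef_rot: [0.999, -0.036, -0.001, 0.002]
contact_force: [-1.0, -5.6, -1.2]
gripper_width: 0.0234
```

Emit:
{"name": "carry_out", "arguments": {
  "rows": [0,0,0,0.0001,0.0007,0,1,0,0,0,0.0001,0.0014,0,1,0,0,0,0.0002,0.0021,0,1,0,0,0,0.0002,0.0028,0,1]
}}

```text
clock: 10.5
eef_pos: [0.6064, 0.0332, 0.0254]
eef_rot: [0.999, -0.036, -0.001, 0.002]
contact_force: [0.1, -5.6, -0.4]
gripper_width: 0.023
```

Emit:
{"name": "carry_out", "arguments": {
  "rows": [0,0,0,0.0001,0.0008,0,1,0,0,0,0.0001,0.0016,0,1,0,0,0,0.0002,0.0024,0,1,0,0,0,0.0002,0.0031,0,1]
}}

```text
clock: 10.83
eef_pos: [0.6066, 0.0358, 0.0254]
eef_rot: [0.999, -0.036, -0.001, 0.002]
contact_force: [-0.4, -5.6, -0.4]
gripper_width: 0.023
```

Emit:
{"name": "carry_out", "arguments": {
  "rows": [0,0,0,0.0001,0.0008,0,1,0,0,0,0.0001,0.0016,0,1,0,0,0,0.0002,0.0024,0,1,0,0,0,0.0002,0.0031,0,1]
}}

```text
clock: 11.17
eef_pos: [0.6069, 0.0384, 0.0255]
eef_rot: [0.999, -0.036, -0.001, 0.003]
contact_force: [-0.1, -5.6, -0.2]
gripper_width: 0.0229
```

Emit:
{"name": "carry_out", "arguments": {
  "rows": [0,0,0,0.0001,0.0008,0,1,0,0,0,0.0001,0.0016,0,1,0,0,0,0.0002,0.0024,0,1,0,0,0,0.0002,0.0031,0,1]
}}

```text
clock: 11.5
eef_pos: [0.6071, 0.0409, 0.0256]
eef_rot: [0.999, -0.036, -0.001, 0.003]
contact_force: [-0.0, -5.8, -2.4]
gripper_width: 0.0231
```

Emit:
{"name": "carry_out", "arguments": {
  "rows": [0.05,0,0,0.0001,0.0008,0,1,0.1,0,0,0.0001,0.0016,0,1,0.15,0,0,0.0002,0.0024,0,1,0.2,0,0,0.0002,0.0031,0,1]
}}

```text
clock: 11.83
eef_pos: [0.6073, 0.0434, 0.0255]
eef_rot: [0.999, -0.036, -0.001, 0.002]
contact_force: [-0.4, -6.4, -1.9]
gripper_width: 0.023
```

Emit:
{"name": "carry_out", "arguments": {
  "rows": [0.05,0,0,0.0001,0.0008,0,1,0.1,0,0,0.0001,0.0016,0,1,0.15,0,0,0.0002,0.0024,0,1,0.15,0,0,0.0002,0.0031,0,1]
}}

```text
clock: 12.17
eef_pos: [0.6074, 0.0459, 0.0254]
eef_rot: [0.999, -0.036, -0.002, 0.001]
contact_force: [-0.9, -8.0, -2.4]
gripper_width: 0.0231
```

Emit:
{"name": "carry_out", "arguments": {
  "rows": [0,0,0,0.0001,0.0007,0,1,0,0,0,0.0001,0.0014,0,1,0,0,0,0.0002,0.002,0,1,0,0,0,0.0002,0.0025,0,1]
}}

```text
clock: 12.5
eef_pos: [0.6077, 0.0467, 0.0254]
eef_rot: [0.999, -0.036, -0.002, 0.002]
contact_force: [-1.5, -13.5, 0.2]
gripper_width: 0.0232
```

Force rose to 13.5 N against about 5.6 N for sliding, and the sled advanced only 0.8 mm. That is more than the pin can take (at most 1.8 N), so the sled is on the face about 100 mm in. I'll back off gently.

Emit:
{"name": "carry_out", "arguments": {
  "rows": [0,0,0,0,0,0,1,0,0,0,-0.0001,-0.001,0,1,0,0,0,-0.0001,-0.002,0,1,0,0,0,-0.0003,-0.004,0,1,0,0,0,-0.0005,-0.008,0,1,0,0,0,-0.0009,-0.014,0,1,0,0,0,-0.0014,-0.022,0,1,0,0,0,-0.0021,-0.032,0,1,0,0,0,-0.0027,-0.042,0,1,0,0,0,-0.0033,-0.05,0,1,0,0,0,-0.0033,-0.05,0,1]
}}

```text
clock: 13.42
eef_pos: [0.6043, -0.0053, 0.0255]
eef_rot: [0.999, -0.037, -0.002, 0.002]
contact_force: [-0.3, -0.8, -1.6]
gripper_width: 0.023
```

Emit:
{"name": "carry_out", "arguments": {
  "rows": [0,0,0,0,0,0.01,1,0,0,0,0,0,0.03,1,0,0,0,0,0,0.055,1,0,0,0,0,0,0.08,1,0,0,0,0,-0.01,0.105,1,0,0,0,0,-0.03,0.11,1,0,0,0,0,-0.05,0.11,1,0,0,0,0,-0.05,0.11,1,0,0,0,0,-0.05,0.11,1]
}}

```text
clock: 14.17
eef_pos: [0.6043, -0.0556, 0.1361]
eef_rot: [0.999, -0.038, -0.001, 0.002]
contact_force: [0.0, 0.3, -1.8]
gripper_width: 0.0232
```

```bash
python3 - <<'E'
from h import *
s=env.sense(); print(s['clock'],s['eef_pos'],s['eef_rot'],s['contact_force'])
snap('scene','s3'); im=cv2.imread('pics/s3.png')
cv2.imwrite('pics/c4.png',cv2.resize(im[60:310,330:540],None,fx=2.8,fy=2.4,interpolation=cv2.INTER_CUBIC))
E
```

```text
14.1667 [ 0.6043115  -0.05564163  0.13608092] [ 0.99928619 -0.03768251 -0.00137321  0.00229142] [ 0.04119957  0.25544606 -1.76606047]
```

View pics/c4.png

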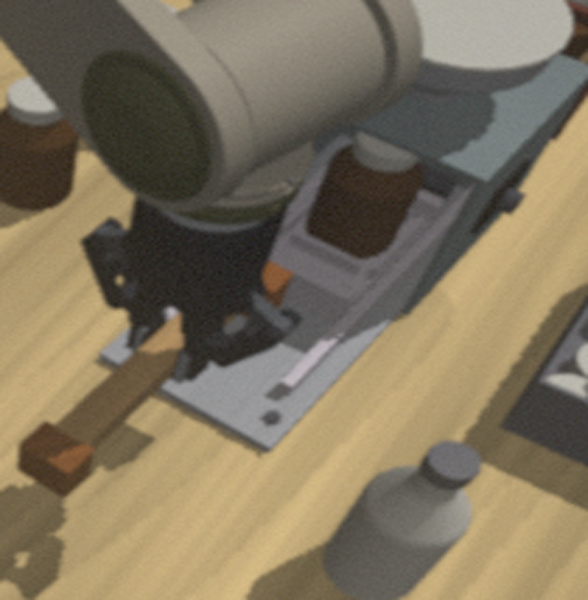

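The crop shows the jar upright at (365,195) at the mouth, and the sled left where I pushed it. Now I'll carry the stick back over the mat.

Emit:
{"name": "carry_out", "arguments": {
  "rows": [0,0,1.5,-0.008,-0.015,0,1,0,0,3,-0.018,-0.035,0,1,0,0,5,-0.03,-0.06,0,1,0,0,7,-0.042,-0.085,0,1,0,0,9,-0.055,-0.11,0,1,0,0,11,-0.067,-0.135,0,1,0.1,0,13,-0.08,-0.16,0,1,0.1,0,15,-0.093,-0.185,0,1,0.2,0,17,-0.106,-0.21,0,1,0.2,0,19,-0.117,-0.235,0,1,0.3,0,20.3,-0.1265,-0.25,0,1,0.3,0,20.3,-0.1275,-0.254,0,1]
}}

```text
clock: 15.22
eef_pos: [0.4758, -0.3102, 0.1358]
eef_rot: [0.99, 0.139, -0.001, -0.0]
contact_force: [0.2, -0.1, -1.0]
gripper_width: 0.023
```

Emit:
{"name": "carry_out", "arguments": {
  "rows": [0,0,0,0,0,-0.01,1,0,0,0,0,0,-0.03,1,0,0,0,0,0,-0.055,1,0,0,0,0,0,-0.08,1,0,0,0,0,0,-0.095,1,0,0,0,0,0,-0.105,1,0,0,0,0,0,-0.11,1,0,0,0,0,0,-0.11,1,0,0,0,0,0,-0.11,1]
}}

```text
clock: 15.97
eef_pos: [0.4764, -0.3101, 0.0264]
eef_rot: [0.99, 0.139, -0.001, 0.0]
contact_force: [0.4, 0.1, -0.5]
gripper_width: 0.0229
```

Emit:
{"name": "carry_out", "arguments": {
  "rows": [0,0,0,0,0,-0.004,1,0,0,0,0,0,-0.008,1,0,0,0,0,0,-0.011,1,0,0,0,0,0,-0.013,1,0,0,0,0,0,-0.0145,1,0,0,0,0,0,-0.0152,1,0,0,0,0,0,-0.0152,1]
}}

```text
clock: 16.55
eef_pos: [0.4764, -0.3101, 0.0113]
eef_rot: [0.99, 0.139, -0.001, 0.0]
contact_force: [-1.3, 0.6, -0.3]
gripper_width: 0.023
```

Emit:
{"name": "carry_out", "arguments": {
  "rows": [0,0,0,0,0,-0.0004,1,0,0,0,0,0,-0.0008,1,0,0,0,0,0,-0.0012,1,0,0,0,0,0,-0.0012,1]
}}

```text
clock: 16.88
eef_pos: [0.4764, -0.3101, 0.0113]
eef_rot: [0.99, 0.139, -0.001, 0.0]
contact_force: [-4.4, 3.2, 12.0]
gripper_width: 0.0229
```

Contact with the mat is felt (12 N). I'll release and then rise.

Emit:
{"name": "carry_out", "arguments": {
  "rows": [0,0,0,0,0,0,1,0,0,0,0,0,0,0.2,0,0,0,0,0,0,-0.3,0,0,0,0,0,0,-1,0,0,0,0,0,0,-1,0,0,0,0,0,0,-1,0,0,0,0,0,0,-1,0,0,0,0,0,0,-1,0,0,0,0,0,0,-1,0,0,0,0,0,0,-1,0,0,0,0,0,0,-1]
}}

```text
clock: 17.8
eef_pos: [0.4764, -0.3101, 0.0113]
eef_rot: [0.99, 0.139, -0.001, 0.0]
contact_force: [-0.2, -0.4, -0.4]
gripper_width: 0.0853
```

Emit:
{"name": "carry_out", "arguments": {
  "rows": [0,0,0,0,0,0.01,-1,0,0,0,0,0,0.03,-1,0,0,0,0,0,0.06,-1,0,0,0,0,0,0.09,-1,0,0,0,0,0,0.12,-1,0,0,0,0,0,0.15,-1,0,0,0,0,0,0.18,-1,0,0,0,-0.03,-0.02,0.2,-1,0,0,0,-0.06,-0.04,0.2,-1,0,0,0,-0.09,-0.06,0.2,-1,0,0,0,-0.12,-0.08,0.2,-1,0,0,0,-0.12,-0.08,0.2,-1]
}}

```text
clock: 18.8
eef_pos: [0.3523, -0.3929, 0.2122]
eef_rot: [0.991, 0.137, -0.002, 0.001]
contact_force: [-0.1, 0.2, 0.1]
gripper_width: 0.0858
```

```bash
python3 - <<'E'
from h import *
s=env.sense(); print(s['clock'],s['eef_pos'],s['contact_force'],s['gripper_width'])
snap('scene','s4')
E
```

```text
18.8 [ 0.35234467 -0.39290927  0.21223835] [-0.06461812  0.21598992  0.08007542] 0.08575046910766201
```

View pics/s4.png

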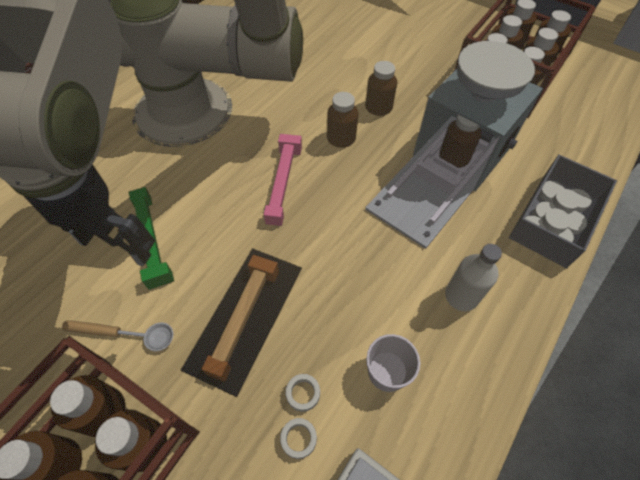

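The stick lies on its mat at (240,315), the jar is upright at (460,140), and the bystanders haven't moved. One more crop will check where the sled rests.

```bash
python3 - <<'E'
from h import *
im=cv2.imread('pics/s4.png')
cv2.imwrite('pics/c5.png',cv2.resize(im[110:210,400:510],None,fx=6,fy=6,interpolation=cv2.INTER_CUBIC))
for u in (235,250,265): print(pt('s4',u,int(315-(u-241)*1.9)))
E
```

```text
[ 0.49077799 -0.34851448  0.04026345]
[ 0.47667308 -0.29312321  0.03971608]
[ 0.46471248 -0.2364144   0.04393546]
```

View pics/c5.png

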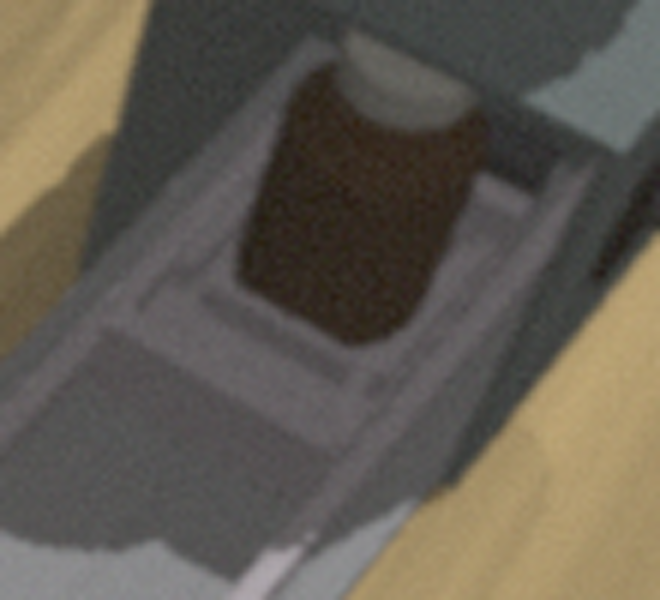

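```bash
python3 - <<'E'
from h import *
c=lambda u,v,z=None: pt('s4',400+u/6,110+v/6,z)
print('bottom',c(220,387,.010)); print('top',c(255,335,.046),c(240,345,.046)); print('depth',c(225,375),c(235,360),c(245,345))
E
```

```text
bottom [0.60872416 0.17257393 0.01      ]
top [0.61488099 0.16958653 0.046     ] [0.61271236 0.16241924 0.046     ]
depth [0.61462887 0.14777988 0.04536209] [0.60961185 0.17672482 0.02179903] [0.60931259 0.18504641 0.02190935]
```

```bash
python3 - <<'E'
from h import *
print(pt('s4',400+220/6,110+387/6,.046))
print(env.close_job())
E
```

```text
[0.61584643 0.14141236 0.046     ]
the job is handed in; nothing more can be done
None
```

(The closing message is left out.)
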